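# Blind manual release of a dead bench reader's sample drawer

### The job

The bench reader has lost power with a sample cup shut in its drawer. Feel lightly along the black floor of the channel in its top with the fingertips until they sink through the hidden sprung dust shutter, press the release catch below it so that the drawer springs ajar, then draw the drawer out to its stop and stand the cup upright in the white tray. Press lightly: never load the reader's case, channel or catch with more than 25 N, keep the cup upright throughout, and leave the drawer open and the bottles, the timer and the tray where they are.

Things in the scene. Friction and masses are not known exactly. Their poses are not given: they have to be found in the camera images.
- reader: Bench reader, a white and grey case 180 (x) by 310 (y) by 90 mm high, fixed to the bench. Origin: centre of its underside, on the bench; own +x points to its back, its front with the drawer faces -x, z up.
- channel (a point): Centre of the floor of the service channel in the reader's top, 80 mm above the bench; the channel runs along the reader's own y: 130 mm long, 43 mm wide, about 10 mm deep, open above, rigid walls. The floor is rigid but for the shutter; it is black with narrow cross-grooves every 9 mm, alike all along.
- channel_left (a point): Left (+y) end of that floor, 65 mm from its centre. Part of the floor, not to be told apart by eye, is a sprung dust shutter flush with the rest: 35 mm along y, full width of the channel; its centre lies anywhere within 42 mm of the channel's centre along y, differing from reader to reader. It sinks under 1 to 1.5 N into a recess with rigid walls.
- channel_right (a point): Right (-y) end of that floor, 65 mm from its centre. Below the shutter lies the catch: met 8 mm below the floor, it needs 5 N to start and about 11 N to let go, 12 mm below the floor; it bottoms hard 17 mm below the floor. Shutter and catch spring back up when released.
- drawer (a joint): Travel of the drawer out of the reader's front, along the reader's own -x, m: 0 shut and latched, 0.070 at its stop. When the catch lets go a spring pushes it out by 20 to 30 mm; from there it is pulled by hand against about 1 to 2 N and stays where it is left.
- drawer_handle (a point): Middle of the steel bar handle on the drawer's front, 52 mm above the bench; the bar runs along the reader's own y, 90 mm long, about 10 mm thick, its axis 35 mm in front of the drawer's front panel (which reaches 67 mm high). It moves with the drawer.
- cup: White porcelain sample cup, 36 mm across the rim, 28 mm across the foot, 29 mm high, about 25 g. Origin: centre of its underside. It starts inside the shut drawer in a round seat 6 mm deep, its foot 34 mm above the bench, 75 mm behind the handle bar, and comes out with the drawer; at the stop it stands clear of the case, with 40 mm free on either side along the reader's y.
- tray: White open tray, 100 (own x) by 130 (own y) by 16 mm, walls and floor 3 mm thick, empty, loose on the bench. Origin: centre of its underside.
- amber_bottle: Amber reagent bottle with black cap, 68 mm across, 156 mm high, standing to the right of the reader. Origin: centre of its underside.
- dropper_bottle: Amber dropper bottle with black teat, 37 mm across, 102 mm high, standing to the right of the reader. Origin: centre of its underside.
- timer: Cream bench timer, 51 by 62 by 57 mm, to the left in front of the reader. Origin: centre of its underside.

How it is judged:
On the way, in this order (a step that is already met when the one before it is completed fails the run):
1. the catch has let go and the drawer has sprung ajar (out by more than 10 mm) (value of joint drawer above 0.01 m), for 0.2 s.
2. the drawer is drawn out to its stop (within 5 mm), the cup still in its seat (value of joint drawer above 0.065 m and horizontal distance between cup and drawer_handle below 0.085 m and height (world z) of cup below 0.045 m), for 0.2 s.
At the end, for the whole second after the job is handed in: The cup stands upright (within 0.15 rad) and at rest on the floor of the tray, its centre within 35 mm (tray's x) and 50 mm (tray's y) of the tray's centre; the drawer is still out by more than 60 mm; the tray has moved less than 25 mm (x of cup in the frame of tray between -0.035 and 0.035 m and y of cup in the frame of tray between -0.05 and 0.05 m and z of cup in the frame of tray below 0.008 m and angle between cup's own z axis and vertical below 0.15 rad and value of joint drawer above 0.06 m and linear speed of cup below 0.02 m/s and distance of tray from where it was at the start of the episode below 0.025 m); the robot touches nothing.
It fails at once if the reader's case, channel or catch (not the drawer) is loaded with more than 25 N by the robot (contact force between any of the arm, the fingers and reader above 25 N).
It fails at once if the cup is tipped by more than 0.6 rad (angle between cup's own z axis and vertical above 0.6 rad).
It fails at once if a bottle or the timer is moved by more than 25 mm or tipped ((distance of amber_bottle from where it was at the start of the episode above 0.025 m or angle between amber_bottle's own z axis and vertical above 0.35 rad) or (distance of dropper_bottle from where it was at the start of the episode above 0.025 m or angle between dropper_bottle's own z axis and vertical above 0.35 rad) or (distance of timer from where it was at the start of the episode above 0.025 m or angle between timer's own z axis and vertical above 0.35 rad)).
It also fails if it takes over 72 s, if anything falls off the work surface, if the arm or the gripper's body presses on something with over 40 N, if the wrist force passes 120 N, or if a joint passes its speed limit or range.

### The arm

A 6-joint arm with a two-finger parallel gripper is mounted at the origin on a cart in front of the work surface, level with it; the furniture and walls round the work are solid. World frame = base frame: x ahead of the robot, y to its left, z up, the work surface at z = 0. Lengths are in m, angles in rad, forces in N, time in s.
With the tool pointing down it reaches from about 0.35 to 0.975 m from the base axis. Payload 4.9 kg.
Tool frame: the origin (TCP) lies midway between the tips of the shut fingers; the grasp point (between the pads) lies 19 mm behind it; z points along the fingers, y is the line along which they close (so a half turn about z gives the same grasp; the last joint's range is limited). The gripper opens to 85 mm and grips with 20 to 120 N. Pads are 22 mm wide; open, the fingers measure 114 mm over their backs; the gripper's body (76 mm by 85 mm) begins 54 mm behind the grasp point. The pads swing forward as they close: fully open they stand 13 mm farther back than shut.
Start: joints at [1.029, 0.053, 1.613, -0, 1.476, -0.119], TCP at [0.256, 0.57, 0.231] pointing down, gripper open.
Joint ranges: [-3.01, 3.01], [-1.01, 2.22], [0.06, 2.58], [-1.02, 4.17], [0.09, 2.62], [-3.14, 3.14]. Speed limits (rad/s): [2.57, 2.57, 3.14, 3.14, 3.14, 3.14].

### API

Orientations are given as a unit quaternion [w, x, y, z].
In Python, from plant import * gives the robot as it stands.
- The arm moves only by the tool jog_arm, never from a script. Its argument "targets" is a list of rows, each a list of 3 entries, a list of its own where there are three numbers: the shift along the tool's x, y, z in units of 25 mm (1.0 is 25 mm), then the turn, a rotation vector about the tool's x, y, z in units of 8 degrees (1.0 is 8 degrees), then the opening in per cent of the stroke, from 0 (shut) to 100 (fully open). A call has 1 to 8 rows; each row is the pose to reach, as a shift and turn from the pose commanded when the call began, along the tool's axes at that moment; what a row does not reach only later rows make up. A row lasts 1/8 s, in which the tool goes at most 62.5 mm and 10.7 degrees, less where a joint would pass 70% of its speed; a pose out of reach is approached as far as the arm can. A call with a gripper value outside its range is refused whole. The fingers move at their own pace and stop on an object; the grip force is fixed at half the most. Time passes only in rows, so rows that repeat a pose let the fingers close. It gives the time, the measured TCP pose, the force, the opening and the grip force at its end, in the units of the state.
- state(): the state, without advancing time (a new reading comes with each control period).
- grab_frame(name): name is "scene" or "side" or "wrist"; returns (picture, depth): 400x640x3 uint8, red, green, blue; 400x640 float32, m along the optical axis (not along the pixel's ray), 0 where there is no reading.
- camera_params(name): a dict with "fovy" (degrees; the focal length in pixels is half the picture's height over the tangent of half this angle, whatever the lens; pixels are square), "cx", "cy" (the principal point, pixels), "dist" ([k1, k2, p1, p2, k3] as OpenCV has them; the pictures are not rectified), "rvec" (rotation vector, rad) and "tvec" (3), from world to camera coordinates, as OpenCV has them; the wrist camera has in their place "hand_eye" (4x4, takes a point from camera to tool coordinates, whose origin is the TCP and whose axes are the flange's). Camera axes: x right, y down, z forward; pixel columns grow to the right and rows downward; lengths in m; the calibration is good to about 2 mm. A picture is of the moment at which its call begins: read the wrist's pose just before it. camera_params takes no time and is no camera call.
- job_done(): hands the job in; it is judged then, once.
The state is a dict: "time": time; "joint_pos": joint angles; "joint_vel": joint speeds; "joint_efforts": joint torques, N m; "tool_pos": TCP position; "tool_rot": TCP orientation; "contact_force": force on the tool from outside, world axes, zero at the start; "ft_torque": the same for the moment, N m; "gripper_width": opening from 0.0 (shut) to 1.0 (fully open); "grasp_force": force on a finger pad.
Only numpy, scipy, OpenCV 4.12 (cv2) and the standard library are available. Lean on these libraries where they do the work, as an engineer would, in place of code of your own. Each camera call takes 0.05 s, during which the arm holds its last target. There are 200 camera calls.

## Working session

There is one attempt and no reset: what is moved stays moved. The work goes in short steps, Python scripts to look and compute and a tool call to move; the robot and the scene stay as the last step left them, time stands still between calls to the robot, and variables do not carry over. Pictures are saved under pics/ and viewed, at most 10 in all, crops included, and the job is handed in when it is done.

Besides the shell and the picture viewer there is one more tool, called after "Request:" as name([rows], argument=value, ...), one row to a line, values as JSON. jog_arm: Moves the arm, as the interface text tells. Its arguments: {"type":"object","properties":{"targets":{"type":"array"}},"required":["targets"]}

```bash
mkdir -p pics; cat > h.py <<'E'
from plant import *
import numpy as np, cv2
from scipy.spatial.transform import Rotation as R
def K(p,shape=(400,640)):
    f=shape[0]/2/np.tan(np.radians(p["fovy"])/2)
    return np.array([[f,0,p["cx"]],[0,f,p["cy"]],[0,0,1.]])
def Rq(q): return R.from_quat([q[1],q[2],q[3],q[0]]).as_matrix()
def ext(name,st=None):
    """camera-to-world R,t"""
    p=camera_params(name)
    if name=="wrist":
        H=np.array(p["hand_eye"]); A=Rq(st["tool_rot"])
        return A@H[:3,:3], A@H[:3,3]+np.array(st["tool_pos"])
    Rm=cv2.Rodrigues(np.array(p["rvec"],float))[0]
    return Rm.T, -Rm.T@np.array(p["tvec"],float).ravel()
def rays(name,uv,st=None):
    p=camera_params(name); Rm,t=ext(name,st)
    n=cv2.undistortPoints(np.array(uv,float).reshape(-1,1,2),K(p),np.array(p["dist"],float)).reshape(-1,2)
    return np.c_[n,np.ones(len(n))]@Rm.T, t
def onplane(name,uv,z,st=None):
    d,t=rays(name,uv,st); return t+d*((z-t[2])/d[:,2])[:,None]
def cloud(name,depth,st=None):
    v,u=np.mgrid[0:depth.shape[0],0:depth.shape[1]]
    d,t=rays(name,np.stack([u,v],-1).reshape(-1,2),st)
    return (t+d*depth.reshape(-1,1)).reshape(*depth.shape,3)
def shot(name,fn):
    st=state(); im,d=grab_frame(name)
    cv2.imwrite(f"pics/{fn}.png",im[:,:,::-1]); np.savez(f"pics/{fn}.npz",im=im,d=d); return st,im,d
E
python3 - <<'E'
from h import *
for n in("scene","side","wrist"):
    st,im,d=shot(n,n+"0"); print(n,ext(n,st)[1].round(3),camera_params(n)["fovy"],(d>0).mean())
a=cv2.imread("pics/scene0.png");b=cv2.imread("pics/side0.png")
cv2.imwrite("pics/both.png",np.vstack([a,b])[:,:][:800])
print({k:np.round(v,3) for k,v in st.items()})
E
```

```text
scene [ 0.084 -0.607  0.572] 56.0701483200313 0.9961640625
side [ 1.071 -0.362  1.148] 52.048472595899206 0.94805078125
wrist [0.184 0.604 0.372] 71.83366287774216 0.995984375
{'time': np.float64(0.1), 'joint_pos': array([ 1.029,  0.053,  1.614, -0.   ,  1.476, -0.119]), 'joint_vel': array([-0.   , -0.   , -0.003,  0.   , -0.002, -0.001]), 'joint_efforts': array([-0.0000e+00, -3.9491e+01, -3.7136e+01, -0.0000e+00,  4.0000e-03,
        0.0000e+00]), 'tool_pos': array([0.256, 0.569, 0.23 ]), 'tool_rot': array([-0.   ,  0.21 ,  0.978, -0.001]), 'contact_force': array([0.41 , 0.391, 0.491]), 'ft_torque': array([0.01 , 0.08 , 0.001]), 'grasp_force': np.float64(0.0), 'gripper_width': np.float64(1.002)}
```

View pics/scene0.png

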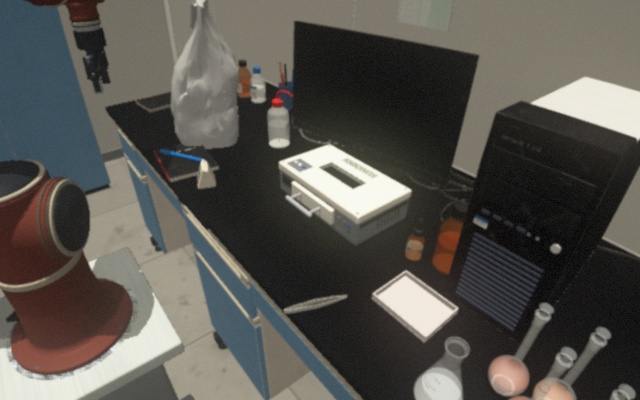

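View pics/side0.png

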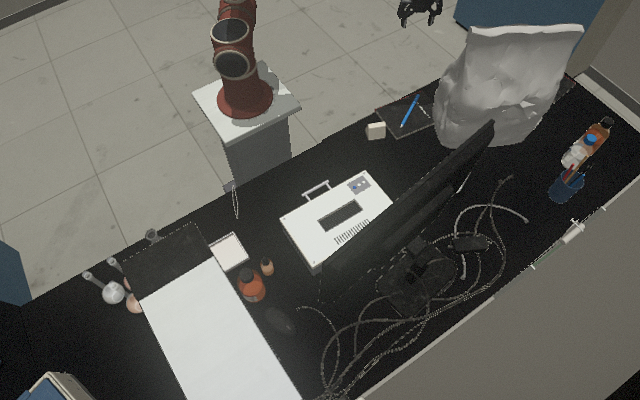

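Scene view: the reader is at about (345,190), with its dark channel at (345,173), handle at (302,203), tray at (415,305) and bottles at (415,243) and (450,240). Side view: channel at (340,215), handle at (317,187), tray at (228,252), timer at (376,130). A monitor stands behind the reader.

```bash
python3 - <<'E'
from h import *
def rect(P,m,lab):
    n,l,s,c=cv2.connectedComponentsWithStats(m.astype(np.uint8))
    for i in range(1,n):
        if s[i,4]<60: continue
        q=P[l==i][:,:2].astype(np.float32); r=cv2.minAreaRect(q*1000)
        print(lab,"px",c[i].round(),s[i,4],"rect mm",np.round(r[0]),np.round(r[1]),round(r[2],1),"z",np.round(np.percentile(P[l==i][:,2],[5,50,95]),3))
for n in("scene","side"):
    z=np.load(f"pics/{n}0.npz"); im=z["im"].astype(int); P=cloud(n,z["d"].astype(float))
    x,y,zz=P[...,0],P[...,1],P[...,2]
    box=(x>.3)&(x<1.0)&(y>-.5)&(y<.45)
    rect(P,box&(zz>.083)&(zz<.098)&(im.min(-1)>90),n+" top")
    rect(P,box&(zz>.05)&(zz<.11)&(im.max(-1)<70),n+" chan")
    rect(P,box&(zz>-.01)&(zz<.03)&(im.min(-1)>120),n+" tray")
    rect(P,box&(zz>.03)&(zz<.2)&(im[...,0]-im[...,2]>50),n+" amber")
    rect(P,box&(zz>.04)&(zz<.075)&(im.min(-1)>60),n+" timer/handle")
    dark=np.median(zz[box&(im.max(-1)<40)]); print("bench z",dark)
E
```

```text
scene top px [278. 122.] 89 rect mm [708. 363.] [31. 66.] 56.5 z [0.084 0.09  0.097]
scene top px [345. 180.] 4520 rect mm [647. -14.] [312. 181.] 89.5 z [0.087 0.091 0.092]
scene top px [442. 366.] 71 rect mm [ 409. -492.] [17.  6.] 67.0 z [0.083 0.088 0.096]
scene chan px [374. 153.] 1557 rect mm [783.  65.] [ 18. 550.] 8.3 z [0.083 0.097 0.108]
scene chan px [385. 213.] 142 rect mm [ 648. -167.] [  4. 162.] 89.8 z [0.052 0.059 0.063]
scene chan px [418. 229.] 139 rect mm [ 641. -267.] [18. 24.] 33.9 z [0.064 0.078 0.1  ]
scene chan px [481. 285.] 1447 rect mm [ 598. -437.] [ 10. 125.] 1.2 z [0.054 0.08  0.107]
scene tray px [279. 143.] 139 rect mm [708. 363.] [29. 68.] 56.2 z [0.005 0.015 0.028]
scene tray px [415. 304.] 2881 rect mm [ 538. -353.] [142. 117.] 89.5 z [0.001 0.004 0.016]
scene tray px [419. 391.] 173 rect mm [ 395. -480.] [38. 12.] 55.2 z [0.009 0.021 0.029]
scene amber px [279.  99.] 132 rect mm [733. 368.] [32. 71.] 47.8 z [0.142 0.158 0.189]
scene amber px [448. 241.] 767 rect mm [ 640. -350.] [91. 33.] 51.3 z [0.036 0.085 0.123]
scene amber px [416. 240.] 88 rec
[... 531 characters left out ...]
.073]
bench z 0.19481134577815393
side top px [334. 217.] 4735 rect mm [645. -16.] [312. 180.] 89.8 z [0.087 0.09  0.094]
side chan px [416. 273.] 139 rect mm [902.  66.] [51. 55.] 44.0 z [0.054 0.081 0.106]
side tray px [229. 251.] 846 rect mm [ 524. -337.] [112.  85.] 0.2 z [-0.     0.004  0.016]
side amber px [253. 287.] 362 rect mm [ 692. -334.] [60. 36.] 89.5 z [0.049 0.107 0.125]
side timer/handle px [376. 126.] 137 rect mm [414. 299.] [62. 28.] 70.8 z [0.041 0.053 0.059]
side timer/handle px [316. 189.] 137 rect mm [522. -15.] [34. 97.] 1.8 z [0.052 0.057 0.061]
side timer/handle px [267. 267.] 85 rect mm [ 650. -270.] [35. 24.] 76.8 z [0.043 0.054 0.066]
bench z 0.0024080068666829657
```

```bash
cat >> h.py <<'E'
def go(p,yaw=None,st=None):
    """shift/turn in jog units to reach world p, with tool y at world yaw (tool straight down)"""
    st=st or state(); A=Rq(st["tool_rot"]); s=A.T@(np.array(p)-st["tool_pos"])/.025; r=np.zeros(3)
    if yaw is not None:
        y=np.array([np.cos(yaw),np.sin(yaw),0]); best=None
        for sg in(1,-1):
            B=np.c_[np.cross(sg*y,[0,0,-1]),sg*y,[0,0,-1]]; v=R.from_matrix(A.T@B).as_rotvec()
            if best is None or np.linalg.norm(v)<np.linalg.norm(best): best=v
        r=np.degrees(best)/8
    print("shift",s.round(2),"turn",r.round(2))
E
python3 - <<'E'
from h import *
st=state(); print(Rq(st["tool_rot"]).round(3)); go([.58,-.015,.22],0); go([.58,-.015,.22],np.pi/2)
for n in("scene","side"):
    z=np.load(f"pics/{n}0.npz"); im=z["im"].astype(int); P=cloud(n,z["d"].astype(float)); x,y,zz=P[...,0],P[...,1],P[...,2]
    m=(x>.2)&(x<.85)&(y>-.3)&(y<.6)&(zz>.12)
    h,xe,ye=np.histogram2d(x[m],y[m],bins=[np.arange(.2,.86,.05),np.arange(-.3,.61,.1)])
    mz=np.array([[zz[m&(x>=a)&(x<a+.05)&(y>=b)&(y<b+.1)].max(initial=0) for b in ye[:-1]] for a in xe[:-1]]); print(n);print(mz.round(2))
    uv=np.argwhere((x>.57)&(x<.72)&(y>-.13)&(y<.1)&(zz<.105)&(zz>.05)&(im.max(-1)<60))[:,::-1]
    print("dark",len(uv)); q=onplane(n,uv,.08); q=q.astype(np.float32)[:,:2]*1000
    print(cv2.minAreaRect(q), np.percentile(q,[2,98],axis=0).round())
E
```

```text
[[-0.912  0.41  -0.001]
 [ 0.41   0.912 -0.001]
 [ 0.    -0.002 -1.   ]]
shift [-21.41 -16.01   0.43] turn [-0.01  0.01  8.22]
shift [-21.41 -16.01   0.43] turn [-0.01 -0.   -3.03]
scene
[[0.   0.   0.   0.   0.   0.   0.   0.49 0.47]
 [0.   0.   0.   0.   0.   0.   0.   0.48 0.48]
 [0.   0.   0.   0.   0.   0.   0.   0.   0.47]
 [0.   0.   0.   0.   0.   0.   0.   0.   0.  ]
 [0.   0.   0.   0.   0.   0.   0.   0.   0.22]
 [0.   0.   0.   0.   0.   0.   0.   0.27 0.31]
 [0.   0.   0.   0.   0.   0.   0.   0.45 0.45]
 [0.   0.   0.   0.   0.   0.   0.   0.44 0.45]
 [0.   0.   0.   0.   0.   0.   0.   0.29 0.44]
 [0.   0.   0.   0.   0.   0.   0.13 0.12 0.3 ]
 [0.   0.   0.   0.   0.   0.   0.25 0.13 0.  ]
 [0.   0.   0.26 0.4  0.4  0.4  0.4  0.   0.  ]
 [0.4  0.4  0.4  0.4  0.4  0.   0.   0.   0.  ]]
dark 0Traceback (most recent call last):
  File "<stdin>", line 9, in <module>
  File "h.py", line 21, in onplane
    d,t=rays(name,uv,st); return t+d*((z-t[2])/d[:,2])[:,None]
        ~~~~^^^^^^^^^^^^
  File "h.py", line 18, in rays
    n=cv2.undistortPoints(np.array(uv,float).reshape(-1,1,2),K(p),np.array(p["dist"],float)).reshape(-1,2)
      ~~~~~~~~~~~~~~~~~~~^^^^^^^^^^^^^^^^^^^^^^^^^^^^^^^^^^^^^^^^^^^^^^^^^^^^^^^^^^^^^^^^^^^
cv2.error: OpenCV(4.12.0) /io/opencv/modules/calib3d/src/undistort.dispatch.cpp:347: error: (-215:Assertion failed) CV_IS_MAT(_src) && CV_IS_MAT(_dst) && (_src->rows == 1 || _src->cols == 1) && (_dst->rows == 1 || _dst->cols == 1) && _src->cols + _src->rows - 1 == _dst->rows + _dst->cols - 1 && (CV_MAT_TYPE(_src->type) == CV_32FC2 || CV_MAT_TYPE(_src->type) == CV_64FC2) && (CV_MAT_TYPE(_dst->type) == CV_32FC2 || CV_MAT_TYPE(_dst->type) == CV_64FC2) in function 'cvUndistortPointsInternal'
```

Request:
jog_arm([
  [[-25.1,-17.9,-0.2],[0,0,8.22],0],
  [[-25.1,-17.9,-0.2],[0,0,8.22],0],
  [[-25.1,-17.9,-0.2],[0,0,8.22],0],
  [[-25.1,-17.9,-0.2],[0,0,8.22],0],
  [[-25.1,-17.9,-0.2],[0,0,8.22],0],
  [[-25.1,-17.9,-0.2],[0,0,8.22],0],
  [[-25.1,-17.9,-0.2],[0,0,8.22],0],
  [[-25.1,-17.9,-0.2],[0,0,8.22],0],
])

```text
time: 1.15
tool_pos: [0.5091, 0.1363, 0.2344]
tool_rot: [-0.0, 0.707, 0.707, 0.0]
contact_force: [0.7, 0.6, 0.4]
gripper_width: 0.004
grasp_force: 0.0
```

```bash
python3 -c "
from h import *
go([.646,-.095,.235],0)"
```

```text
shift [-9.25  5.48 -0.02] turn [ 0. -0.  0.]
```

Request:
jog_arm([
  [[-9,5.3,0],[0,0,0],0],
  [[-9,5.3,0],[0,0,0],0],
  [[-9,5.3,0],[0,0,0],0],
  [[-9,5.3,0],[0,0,0],0],
  [[-9,5.3,0],[0,0,0],0],
  [[-9,5.3,0],[0,0,0],0],
])

```text
time: 1.9
tool_pos: [0.6409, -0.0871, 0.2338]
tool_rot: [-0.001, 0.707, 0.707, -0.0]
contact_force: [-0.2, 0.5, -0.1]
gripper_width: 0.001
grasp_force: 0.0
```

```bash
python3 - <<'E'
from h import *
st,im,d=shot("wrist","w1"); print(st["tool_pos"].round(4) if hasattr(st["tool_pos"],"round") else st["tool_pos"])
np.savez("pics/w1st.npz",tool_pos=st["tool_pos"],tool_rot=st["tool_rot"])
P=cloud("wrist",d.astype(float),st); x,y,z=P[...,0],P[...,1],P[...,2]
top=(abs(z-.09)<.006); print("top",cv2.minAreaRect((P[top][:,:2]*1000).astype(np.float32)),np.median(z[top]))
m=(z>.07)&(z<.086)&(x>.57)&(x<.73)&(y>-.12)&(y<.09)
n,l,s,c=cv2.connectedComponentsWithStats(m.astype(np.uint8)); i=1+s[1:,4].argmax(); q=P[l==i]
print("floor",s[i],cv2.minAreaRect((q[:,:2]*1000).astype(np.float32)),np.percentile(q,[1,50,99],axis=0).round(4))
h=(z>.045)&(z<.065)&(x>.49)&(x<.53)&(y>-.1)&(y<.07); print("handle",h.sum(),np.percentile(P[h],[1,50,99],axis=0).round(4) if h.sum() else 0)
E
```

```text
[ 0.6409 -0.0871  0.2338]
top ((720.028076171875, -159.33880615234375), (303.9070739746094, 584.9721069335938), 23.535913467407227) 0.08904617128707798
floor [ 302   45   45  136 5703] ((646.2457275390625, -12.820716857910156), (130.54527282714844, 43.35325622558594), 89.6046142578125) [[ 0.6246 -0.0774  0.076 ]
 [ 0.6462 -0.0069  0.0794]
 [ 0.6674  0.0519  0.0843]]
handle 1140 [[ 0.5053 -0.06    0.0501]
 [ 0.5127 -0.0077  0.0558]
 [ 0.5291  0.0364  0.0583]]
```

View pics/w1.png

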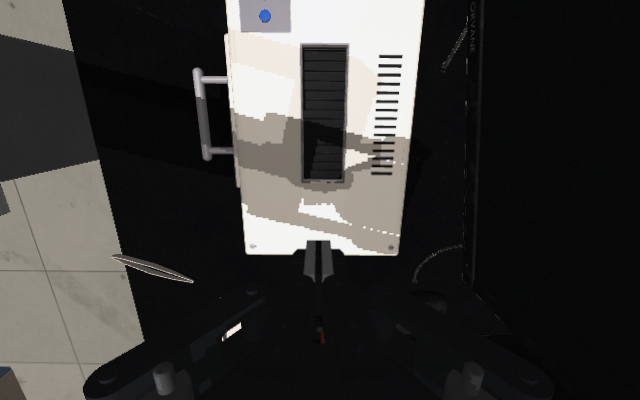

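Wrist view: the channel floor spans (302–348, 45–182) and the handle sits at (205,115). The depth gives floor centre (0.646, -0.013) and size 130x43, matching the spec. I'll feel along it from the right end.

Request:
jog_arm([
  [[1.5,0.2,2],[0,0,0],0],
  [[1.5,0.2,4],[0,0,0],0],
  [[1.5,0.2,5.3],[0,0,0],0],
  [[1.5,0.2,5.7],[0,0,0],0],
  [[1.5,0.2,5.8],[0,0,0],0],
  [[1.5,0.2,5.8],[0,0,0],0],
])

```text
time: 2.7
tool_pos: [0.6473, -0.0492, 0.0917]
tool_rot: [0.001, 0.707, 0.707, 0.001]
contact_force: [-0.3, 0.3, 0.4]
gripper_width: -0.001
grasp_force: 0.0
```

Request:
jog_arm([
  [[0,0,0.2],[0,0,0],0],
  [[0,0,0.35],[0,0,0],0],
  [[0,0,0.42],[0,0,0],0],
  [[0,0,0.47],[0,0,0],0],
  [[0,0,0.47],[0,0,0],0],
])

```text
time: 3.32
tool_pos: [0.6463, -0.0494, 0.08]
tool_rot: [-0.0, 0.707, 0.707, -0.0]
contact_force: [-5.6, 0.9, 9.0]
gripper_width: -0.003
grasp_force: 4.8
```

Request:
jog_arm([
  [[0,0,-0.2],[0,0,0],0],
  [[0.44,0,-0.2],[0,0,0],0],
  [[0.44,0,-0.1],[0,0,0],0],
  [[0.44,0,-0.03],[0,0,0],0],
  [[0.44,0,-0.03],[0,0,0],0],
])

```text
time: 3.95
tool_pos: [0.6458, -0.0382, 0.078]
tool_rot: [-0.0, 0.707, 0.707, -0.0]
contact_force: [0.3, 0.8, 0.6]
gripper_width: 0.004
grasp_force: 0.3
```

Request:
jog_arm([
  [[0,0,0.06],[0,0,0],0],
  [[0,0,0.12],[0,0,0],0],
  [[0,0,0.16],[0,0,0],0],
  [[0,0,0.16],[0,0,0],0],
])

```text
time: 4.45
tool_pos: [0.6461, -0.0384, 0.0745]
tool_rot: [0.0, 0.707, 0.707, -0.0]
contact_force: [-0.2, -0.2, 0.5]
gripper_width: -0.0
grasp_force: 0.4
```

Request:
jog_arm([
  [[0,0,0.1],[0,0,0],0],
  [[0,0,0.2],[0,0,0],0],
  [[0,0,0.25],[0,0,0],0],
  [[0,0,0.3],[0,0,0],0],
])

```text
time: 4.95
tool_pos: [0.6463, -0.0384, 0.0697]
tool_rot: [-0.0, 0.707, 0.707, -0.0]
contact_force: [-6.8, -0.0, 14.1]
gripper_width: 0.003
grasp_force: 7.2
```

Request:
jog_arm([
  [[0,0,0.02],[0,0,0],0],
  [[0,0,0.02],[0,0,0],0],
])

```text
time: 5.2
tool_pos: [0.6464, -0.0384, 0.0692]
tool_rot: [0.0, 0.707, 0.707, -0.0]
contact_force: [-6.0, 0.6, 10.8]
gripper_width: 0.0
grasp_force: 5.9
```

```bash
cat > ajar.py <<'E'
from h import *
st,im,d=shot("side","s1"); P=cloud("side",d.astype(float)); x,y,z=P[...,0],P[...,1],P[...,2]
h=(z>.045)&(z<.065)&(x>.40)&(x<.54)&(y>-.08)&(y<.055)&(im.min(-1)>60); print(h.sum(),np.percentile(P[h],[1,50,99],axis=0).round(4))
print(st["time"],np.round(st["tool_pos"],4),np.round(st["contact_force"],1))
E
python3 ajar.py
```

```text
66 [[ 0.5042 -0.0631  0.0501]
 [ 0.5125 -0.0497  0.0568]
 [ 0.5381 -0.0187  0.0607]]
5.2 [ 0.6464 -0.0384  0.0692] [-6.   0.6 10.8]
```

Request:
jog_arm([
  [[0,0,0.03],[0,0,0],0],
  [[0,0,0.06],[0,0,0],0],
  [[0,0,0.06],[0,0,0],0],
])

```text
time: 5.62
tool_pos: [0.6464, -0.0384, 0.0679]
tool_rot: [0.0, 0.707, 0.707, -0.0]
contact_force: [-7.8, 0.0, 13.8]
gripper_width: -0.006
grasp_force: 6.9
```

```bash
python3 ajar.py
```

```text
67 [[ 0.5045 -0.0634  0.0509]
 [ 0.5129 -0.0496  0.0567]
 [ 0.5389 -0.0182  0.0603]]
5.625 [ 0.6464 -0.0384  0.0679] [-7.8  0.  13.8]
```

Request:
jog_arm([
  [[0,0,0.03],[0,0,0],0],
  [[0,0,0.05],[0,0,0],0],
  [[0,0,0.05],[0,0,0],0],
])

```text
time: 6.05
tool_pos: [0.6465, -0.0384, 0.0665]
tool_rot: [0.0, 0.707, 0.707, -0.0]
contact_force: [-6.7, 0.7, 13.3]
gripper_width: -0.002
grasp_force: 6.5
```

```bash
python3 ajar.py
```

```text
130 [[ 0.4811 -0.077   0.0457]
 [ 0.518  -0.0479  0.0559]
 [ 0.5342 -0.0172  0.0649]]
6.05 [ 0.6465 -0.0384  0.0665] [-6.7  0.7 13.3]
```

Drawer is ajar (handle front edge moved from 0.5045 to 0.481). Retreat and go above the handle.

Request:
jog_arm([
  [[0,0,-1],[0,0,0],0],
  [[0,0,-3],[0,0,0],0],
  [[0,0,-4],[0,0,0],50],
  [[0.5,-3.2,-4.5],[0,0,0],50],
  [[1,-6.4,-4.5],[0,0,0],50],
  [[1,-6.4,-4.5],[0,0,0],50],
  [[1,-6.4,-4.5],[0,0,0],50],
])

```text
time: 6.98
tool_pos: [0.4842, -0.0129, 0.1757]
tool_rot: [-0.0, 0.707, 0.707, -0.0]
contact_force: [0.2, -0.5, 0.5]
gripper_width: 0.501
grasp_force: 0.0
```

```bash
python3 - <<'E'
from h import *
st,im,d=shot("wrist","w2"); print(np.round(st["tool_pos"],4),st["gripper_width"],st["contact_force"])
P=cloud("wrist",d.astype(float),st); x,y,z=P[...,0],P[...,1],P[...,2]
for lo in (.41,):
    h=(z>.048)&(z<.064)&(x>.45)&(x<.50)&(y>-.08)&(y<.06); print(h.sum(),np.percentile(P[h],[1,50,99],axis=0).round(4))
for yy in np.arange(-.05,.04,.02):
    k=h&(abs(y-yy)<.005); print(yy.round(3),k.sum(),np.percentile(P[k],[2,50,98],axis=0).round(4).tolist() if k.any() else 0)
E
```

```text
[ 0.4842 -0.0129  0.1757] 0.5007042218686848 [ 0.15130109 -0.48021158  0.45346575]
1133 [[ 0.4819 -0.0575  0.0518]
 [ 0.4871 -0.005   0.0558]
 [ 0.4991  0.0376  0.0579]]
-0.05 149 [[0.4809, -0.0546, 0.0518], [0.4892, -0.0492, 0.0555], [0.4996, -0.0454, 0.0576]]
-0.03 94 [[0.482, -0.0348, 0.0538], [0.4865, -0.03, 0.056], [0.4911, -0.0254, 0.0578]]
-0.01 105 [[0.482, -0.0148, 0.0519], [0.4869, -0.01, 0.0561], [0.492, -0.0055, 0.0575]]
0.01 108 [[0.482, 0.0052, 0.053], [0.4868, 0.01, 0.0559], [0.4918, 0.0144, 0.0579]]
0.03 171 [[0.482, 0.0254, 0.052], [0.4896, 0.0293, 0.0555], [0.4991, 0.0347, 0.0575]]
```

View pics/w2.png

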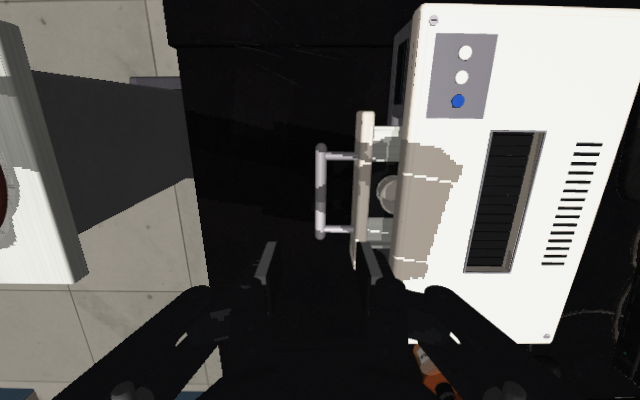

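Wrist view: the handle bar runs vertically at column 320 (rows 145–238), axis x=0.487. The panel is at column 365, and the cup is visible at (388,195). Descend with fingers astride the bar.

Request:
jog_arm([
  [[0.08,0.1,1],[0,0,0],30],
  [[0.08,0.1,2.5],[0,0,0],30],
  [[0.08,0.1,4],[0,0,0],30],
  [[0.08,0.1,5],[0,0,0],30],
  [[0.08,0.1,5.5],[0,0,0],30],
  [[0.08,0.1,5.5],[0,0,0],30],
])

```text
time: 7.78
tool_pos: [0.4888, -0.0114, 0.0382]
tool_rot: [-0.001, 0.707, 0.707, -0.0]
contact_force: [0.2, -0.5, -0.1]
gripper_width: 0.296
grasp_force: 0.0
```

Request:
jog_arm([
  [[0,-0.3,0],[0,0,0],30],
  [[0,-0.6,0],[0,0,0],30],
  [[0,-0.9,0],[0,0,0],30],
  [[0,-1.2,0],[0,0,0],30],
  [[0,-1.5,0],[0,0,0],30],
  [[0,-1.8,0],[0,0,0],30],
  [[0,-2.05,0],[0,0,0],30],
  [[0,-2.2,0],[0,0,0],30],
])

```text
time: 8.78
tool_pos: [0.4331, -0.0113, 0.0386]
tool_rot: [-0.0, 0.707, 0.707, -0.0]
contact_force: [1.7, 0.2, -0.2]
gripper_width: 0.304
grasp_force: 2.0
```

Request:
jog_arm([
  [[0,-0.1,0],[0,0,0],30],
  [[0,-0.2,0],[0,0,0],30],
  [[0,-0.2,0],[0,0,0],30],
])

```text
time: 9.15
tool_pos: [0.4328, -0.0113, 0.0389]
tool_rot: [0.005, 0.707, 0.707, 0.005]
contact_force: [21.5, 1.0, -17.1]
gripper_width: 0.304
grasp_force: 10.4
```

Request:
jog_arm([
  [[0,0.35,0],[0,0,0],30],
  [[0,0.45,0],[0,0,0],30],
  [[0,0.45,-1.5],[0,0,0],30],
  [[0,0.45,-4],[0,0,0],30],
  [[0,0.45,-6],[0,0,0],60],
  [[0,2.9,-6],[0,0,-1.3],60],
  [[0,2.9,-6],[0,0,-2.6],60],
  [[0,2.9,-6],[0,0,-3.9],60],
])

```text
time: 10.15
tool_pos: [0.5008, -0.0113, 0.1877]
tool_rot: [-0.002, 0.488, 0.873, -0.001]
contact_force: [1.1, -0.0, 0.1]
gripper_width: 0.599
grasp_force: 0.0
```

Request:
jog_arm([
  [[0,0,0],[0,0,-1.3],60],
  [[0,0,0],[0,0,-2.6],60],
  [[0,0,0],[0,0,-3.9],60],
  [[0,0,0],[0,0,-5.2],60],
  [[0,0,0],[0,0,-6.5],60],
  [[0,0,0],[0,0,-7.35],60],
  [[0,0,0],[0,0,-7.35],60],
])

```text
time: 11.02
tool_pos: [0.5005, -0.0113, 0.1883]
tool_rot: [-0.001, 0.001, 1.0, 0.0]
contact_force: [0.2, -0.5, -0.5]
gripper_width: 0.604
grasp_force: 0.0
```

```bash
cat > cup.py <<'E'
from h import *
import sys
st,im,d=shot("wrist",sys.argv[1]); print(st["time"],np.round(st["tool_pos"],4),st["gripper_width"],np.round(st["contact_force"],1))
P=cloud("wrist",d.astype(float),st); x,y,z=P[...,0],P[...,1],P[...,2]
h=(z>.045)&(z<.066)&(x>.41)&(x<.475)&(y>-.05)&(y<.03); print("handle",h.sum(),np.percentile(P[h],[2,50,98],axis=0).round(4) if h.any() else 0)
c=(z>.055)&(z<.070)&(x>.490)&(x<.545)&(y>-.05)&(y<.03)
if c.any():
    print("cup",c.sum(),np.percentile(P[c],[1,50,99],axis=0).round(4)); print(cv2.minEnclosingCircle((P[c][:,:2]*1000).astype(np.float32)))
go([.515,-.012,.045],np.pi/2,st)
E
python3 cup.py w3
```

```text
11.025 [ 0.5005 -0.0113  0.1883] 0.6041107166388278 [ 0.2 -0.5 -0.5]
handle 1503 [[ 0.4353 -0.0492  0.0472]
 [ 0.4437 -0.0098  0.0555]
 [ 0.4749  0.0292  0.063 ]]
cup 307 [[ 0.498  -0.0283  0.0552]
 [ 0.5223 -0.0109  0.0608]
 [ 0.5325  0.0057  0.0633]]
((515.50537109375, -11.505780220031738), 17.975055694580078)
shift [-0.59 -0.03  5.73] turn [ 0.   -0.01 -0.01]
```

View pics/w3.png

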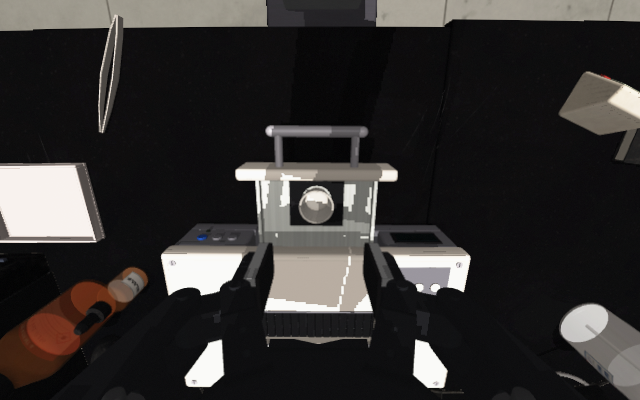

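Wrist view: the cup is at (316,205) in the open drawer, handle at row 132, tray at left (45,203). Cup centre (0.5155, -0.0115), radius 18 mm and rim z 0.063 match the spec.

Request:
jog_arm([
  [[-0.6,-0.02,1.5],[0,0,0],60],
  [[-0.6,-0.02,3],[0,0,0],60],
  [[-0.6,-0.02,4.5],[0,0,0],60],
  [[-0.6,-0.02,5.4],[0,0,0],60],
  [[-0.6,-0.02,5.8],[0,0,0],60],
  [[-0.6,-0.02,5.9],[0,0,0],60],
  [[-0.6,-0.02,5.9],[0,0,0],60],
])

```text
time: 11.95
tool_pos: [0.5169, -0.0119, 0.0423]
tool_rot: [0.001, 0.0, 1.0, -0.0]
contact_force: [0.0, -0.3, -0.6]
gripper_width: 0.603
grasp_force: 0.0
```

Request:
jog_arm([
  [[0.04,0,0.06],[0,0,0],55],
  [[0.04,0,0.06],[0,0,0],48],
  [[0.04,0,0.06],[0,0,0],44],
  [[0.04,0,0.06],[0,0,0],40],
  [[0.04,0,0.06],[0,0,0],35],
  [[0.04,0,0.06],[0,0,0],30],
  [[0.04,0,0.06],[0,0,0],30],
])

```text
time: 12.82
tool_pos: [0.5157, -0.012, 0.0405]
tool_rot: [0.001, -0.0, 1.0, -0.0]
contact_force: [-1.1, -0.9, 5.4]
gripper_width: 0.381
grasp_force: 59.2
```

Request:
jog_arm([
  [[0.04,0,-0.1],[0,0,0],20],
  [[0.04,0,-0.3],[0,0,0],20],
  [[0.04,0,-0.6],[0,0,0],20],
  [[0.04,0,-0.8],[0,0,0],20],
  [[0.04,0,-0.8],[0,0,0],20],
])

```text
time: 13.45
tool_pos: [0.5146, -0.0119, 0.0606]
tool_rot: [0.001, -0.0, 1.0, -0.0]
contact_force: [0.5, -1.1, 0.8]
gripper_width: 0.382
grasp_force: 59.4
```

```bash
python3 - <<'E'
from h import *
st,im,d=shot("wrist","w4")
print(np.round(st["tool_pos"],4),st["gripper_width"],st["grasp_force"])
z=np.load("pics/side0.npz")
# tray from first frames: rim at z=.016, scene + side, colour mask hull
for n in("scene","side"):
    q=np.load(f"pics/{n}0.npz"); im=q["im"]; P=cloud(n,q["d"].astype(float))
    m=(im.min(-1)>70)&(P[...,0]>.44)&(P[...,0]<.63)&(P[...,1]>-.46)&(P[...,1]<-.24)&(P[...,2]<.03)
    k=P[m]; r=k[(k[:,2]>.011)]; print(n,len(r),np.percentile(k,[1,50,99],axis=0).round(3),cv2.minAreaRect((r[:,:2]*1000).astype(np.float32)))
    f=k[abs(k[:,2]-.003)<.003]; print(" floor",len(f),cv2.minAreaRect((f[:,:2]*1000).astype(np.float32)),np.percentile(f,[2,98],axis=0).round(3))
E
```

```text
[ 0.5146 -0.0119  0.0606] 0.3817578615838528 59.42714748554863
scene 558 [[ 0.48  -0.424 -0.001]
 [ 0.532 -0.36   0.004]
 [ 0.597 -0.282  0.017]] ((553.8331298828125, -338.26702880859375), (148.33038330078125, 170.7935028076172), 0.2963683605194092)
 floor 2442 ((535.466064453125, -342.6745910644531), (145.0102081298828, 227.10340881347656), 14.055620193481445) [[ 0.481 -0.422  0.   ]
 [ 0.58  -0.296  0.006]]
side 116 [[ 0.47  -0.378 -0.002]
 [ 0.526 -0.336  0.004]
 [ 0.58  -0.294  0.019]] ((530.042724609375, -338.2813720703125), (101.86519622802734, 82.95120239257812), 0.6228184103965759)
 floor 623 ((547.3092651367188, -325.4285583496094), (159.36036682128906, 106.5314712524414), 2.6449477672576904) [[ 0.472 -0.377  0.   ]
 [ 0.579 -0.295  0.006]]
```

View pics/w4.png

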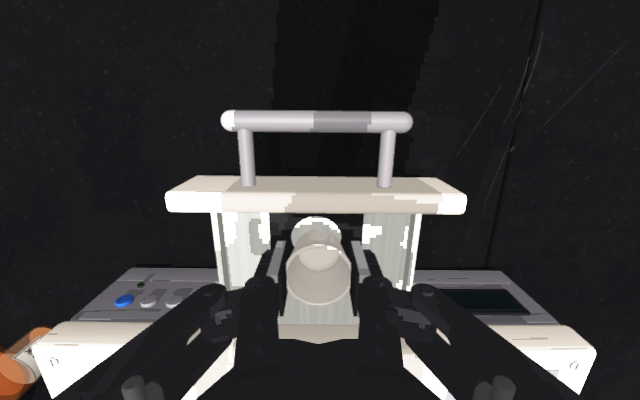

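Cup held upright at (318,270), lifted clear. The tray centre is about (0.53,-0.358). The PC tower face is at x≈0.60, so I'll place slightly to the front, at (0.52,-0.355).

Request:
jog_arm([
  [[0,0,-1.5],[0,0,0],20],
  [[0,0,-3],[0,0,0],20],
  [[-0.2,-1,-4],[0,0,0],20],
  [[-0.2,-2.8,-4],[0,0,0],20],
  [[-0.2,-4.6,-4],[0,0,0],20],
  [[-0.2,-6.4,-4],[0,0,0],20],
  [[-0.2,-8.2,-4],[0,0,0],20],
  [[-0.2,-10,-4],[0,0,0],20],
])

```text
time: 14.5
tool_pos: [0.5189, -0.2632, 0.1594]
tool_rot: [-0.0, -0.0, 1.0, 0.0]
contact_force: [1.0, -0.0, -1.2]
gripper_width: 0.38
grasp_force: 59.6
```

Request:
jog_arm([
  [[0,-1.4,0],[0,0,0],20],
  [[0,-2.5,0],[0,0,0],20],
  [[0,-3.3,0],[0,0,0],20],
  [[0,-3.7,0],[0,0,0],20],
  [[0,-3.7,0],[0,0,0],20],
  [[0,-3.7,0],[0,0,0],20],
])

```text
time: 15.25
tool_pos: [0.5193, -0.3534, 0.1597]
tool_rot: [-0.0, -0.001, 1.0, 0.0]
contact_force: [-0.0, -0.1, -0.3]
gripper_width: 0.379
grasp_force: 59.6
```

```bash
python3 - <<'E'
from h import *
st,im,d=shot("wrist","w5")
print(np.round(st["tool_pos"],4),st["gripper_width"],st["grasp_force"])
P=cloud("wrist",d.astype(float),st); x,y,z=P[...,0],P[...,1],P[...,2]
t=(z<.03)&(im.min(-1)>90)&(x>.42)&(x<.62)&(y>-.46)&(y<-.26); k=P[t]; print(t.sum(),np.percentile(k,[1,50,99],axis=0).round(4))
c=(z>.11)&(z<.2)&(abs(x-.52)<.03)&(abs(y+.355)<.019)&(im.min(-1)>70); print("cup",c.sum(),np.percentile(P[c],[2,50,98],axis=0).round(4) if c.any() else 0)
E
```

```text
[ 0.5193 -0.3534  0.1597] 0.37881931751733017 59.598594869021326
9224 [[ 4.799e-01 -4.223e-01  4.000e-04]
 [ 5.263e-01 -3.620e-01  2.400e-03]
 [ 5.779e-01 -2.963e-01  1.600e-02]]
cup 3876 [[ 0.5028 -0.3674  0.1544]
 [ 0.5267 -0.352   0.1694]
 [ 0.5357 -0.337   0.1814]]
```

View pics/w5.png

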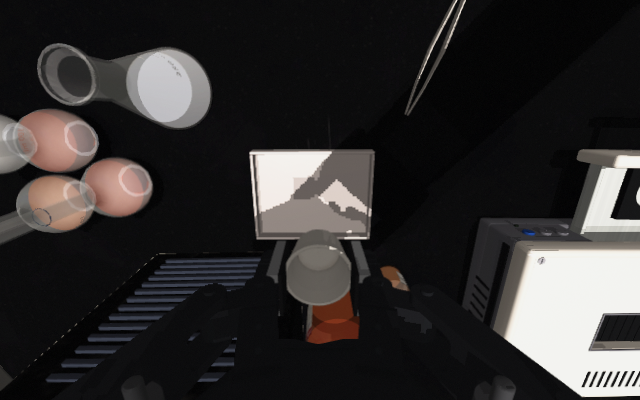

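Wrist view: the tray spans (250–375, 150–240) and the cup is in the gripper at (318,268). Tray centre (0.529,-0.359) agrees, so lower.

Request:
jog_arm([
  [[0,0.0,1.2],[0,0,0],20],
  [[0,0,2.6],[0,0,0],20],
  [[0,0,4],[0,0,0],20],
  [[0,0,5],[0,0,0],20],
  [[0,0,5.6],[0,0,0],20],
  [[0,0,5.85],[0,0,0],20],
  [[0,0,5.9],[0,0,0],20],
  [[0,0,5.9],[0,0,0],20],
])

```text
time: 16.3
tool_pos: [0.5199, -0.3549, 0.0135]
tool_rot: [0.001, -0.0, 1.0, -0.001]
contact_force: [-0.5, 0.4, -0.8]
gripper_width: 0.381
grasp_force: 59.6
```

Request:
jog_arm([
  [[0,0,0.06],[0,0,0],20],
  [[0,0,0.11],[0,0,0],20],
  [[0,0,0.14],[0,0,0],20],
  [[0,0,0.14],[0,0,0],20],
])

```text
time: 16.8
tool_pos: [0.5194, -0.3545, 0.0096]
tool_rot: [0.0, -0.0, 1.0, -0.0]
contact_force: [-1.3, 2.5, 5.5]
gripper_width: 0.385
grasp_force: 60.0
```

Request:
jog_arm([
  [[0,0,-0.03],[0,0,0],42],
  [[0,0,-0.03],[0,0,0],48],
  [[0,0,-0.03],[0,0,0],55],
  [[0,0,-0.03],[0,0,0],58],
  [[0,0,-0.03],[0,0,0],58],
  [[0,0,-0.6],[0,0,0],58],
  [[0,0,-1.6],[0,0,0],58],
  [[0,0,-3.5],[0,0,0],58],
])

```text
time: 17.8
tool_pos: [0.518, -0.3533, 0.0959]
tool_rot: [-0.001, -0.0, 1.0, 0.001]
contact_force: [0.8, -0.2, 0.6]
gripper_width: 0.578
grasp_force: 0.0
```

Request:
jog_arm([
  [[0,0,-2],[0,0,0],58],
  [[0,0,-3.5],[0,0,0],58],
  [[0,0,-3.5],[0,0,0],58],
  [[0,0,-3.5],[0,0,0],58],
])

```text
time: 18.3
tool_pos: [0.5189, -0.3541, 0.1836]
tool_rot: [-0.0, -0.0, 1.0, 0.0]
contact_force: [0.9, -1.2, -0.6]
gripper_width: 0.58
grasp_force: 0.0
```

```bash
python3 - <<'E'
from h import *
st,im,d=shot("wrist","w6")
print(st["time"],np.round(st["tool_pos"],4),np.round(st["contact_force"],1))
P=cloud("wrist",d.astype(float),st); x,y,z=P[...,0],P[...,1],P[...,2]
c=(z>.024)&(z<.04)&(abs(x-.52)<.04)&(abs(y+.355)<.04)
print("rim",c.sum(),np.percentile(P[c],[2,50,98],axis=0).round(4),cv2.minEnclosingCircle((P[c][:,:2]*1000).astype(np.float32)))
t=(z<.02)&(im.min(-1)>90)&(x>.42)&(x<.62)&(y>-.46)&(y<-.26); print(np.percentile(P[t],[1,50,99],axis=0).round(4))
st,im,d=shot("side","s2"); P=cloud("side",d.astype(float)); x,y,z=P[...,0],P[...,1],P[...,2]
h=(z>.045)&(z<.065)&(x>.40)&(x<.5)&(y>-.08)&(y<.055)&(im.min(-1)>60); print("handle",np.percentile(P[h],[1,50],axis=0).round(4))
E
```

```text
18.3 [ 0.5189 -0.3541  0.1836] [ 0.9 -1.2 -0.6]
rim 266 [[ 0.5022 -0.3692  0.0243]
 [ 0.5248 -0.3526  0.0298]
 [ 0.5364 -0.3358  0.032 ]] ((519.4938354492188, -352.48529052734375), 17.985246658325195)
[[ 4.797e-01 -4.223e-01 -1.000e-04]
 [ 5.259e-01 -3.619e-01  2.400e-03]
 [ 5.790e-01 -2.957e-01  1.610e-02]]
handle [[ 0.4353 -0.0777  0.0459]
 [ 0.482  -0.0147  0.0563]]
```

View pics/w6.png

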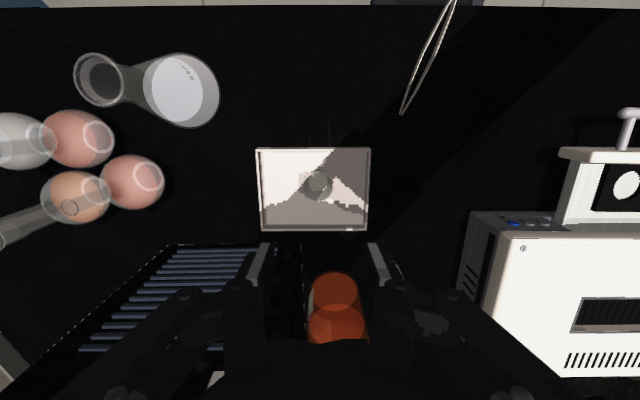

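The cup stands upright in the tray at (318,185), rim level at z 0.032. The drawer is still fully out, the tray hasn't moved and the arm is clear.

```bash
python3 -c "
from plant import *
print(job_done())"
```

```text
the job is handed in; nothing more can be done
None
```

The job is handed in, with no verdict returned: the catch released, the drawer is out to its stop, and the cup stands upright in the tray about 11 mm from its centre; peak measured reader load was about 16 N, and it took about 18 s.

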